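# Pop the fuse door on the bench power box

## Robot

A 6-joint arm with a two-finger parallel gripper is mounted at the origin on the work surface. World frame = base frame: x ahead of the robot, y to its left, z up, the work surface at z = 0. Lengths are in m, angles in rad, forces in N, time in s.
With the tool pointing down it reaches from about 0.275 to 0.725 m from the base axis. Payload 15.9 kg.
Tool frame: the origin (TCP) lies midway between the tips of the shut fingers; the grasp point (between the pads) lies manip.grasp_offset behind it (manip.grasp_offset is the distance from the TCP to the grasp point, in m); x points along the fingers, z is the direction in which the jaws open and shut, and the axes are right-handed (so a half turn about x gives the same grasp; the last joint's range is limited). The gripper opens to 85 mm and grips with 20 to 120 N. Pads are 22 mm wide; open, the fingers measure 114 mm over their backs; the gripper's body (76 mm by 85 mm) begins 54 mm behind the grasp point. The pads swing forward as they close: fully open they stand 13 mm farther back than shut.
Start: joints at [0, 0.213, -0.034, 1.323, 0, 1.571], TCP at [0.5, -0, 0.231] pointing down, gripper open.
Joint ranges: [-2.98, 2.98], [-0.74, 1.72], [-1.14, 1.35], [-2.1, 2.04], [-1.57, 1.44], [-3.14, 3.14]. Speed limits (rad/s): [1.89, 1.89, 2.39, 2.57, 3.14, 3.14].

## Interface

Orientations are given as [roll, pitch, yaw] about the fixed x, y, z axes, in that order (R = Rz(yaw) Ry(pitch) Rx(roll)).
In Python, from bench import manip gives the robot as it stands. The module is installed in compiled form; this text tells all that it offers.
- The arm moves only by the tool play_rows, never from a script. Its argument "motion" is a list of rows, each a list of 3 entries, a list of its own where there are three numbers: the shift along the tool's x, y, z in cm, then the turn, a rotation vector about the tool's x, y, z in rad, then the closure in counts, from 0 (fully open) to 255 (shut). A call has 1 to 20 rows; each row is the pose to reach, as a shift and turn from the pose measured when the call began, along the tool's axes at that moment; what a row does not reach only later rows make up. A row lasts 1/8 s, in which the tool goes at most 62.5 mm and 10.7 degrees, less where a joint would pass 70% of its speed; a pose out of reach is approached as far as the arm can. A call with a gripper value outside its range is refused whole. The fingers move at their own pace and stop on an object; "force" is the grip in N (left out, the last holds). Time passes only in rows, so rows that repeat a pose let the fingers close. It gives the time, the measured TCP pose, the force and the opening at its end, in the units of the state.
- manip.get_state(): the state, without advancing time (a new reading comes with each control period).
- manip.camera(name): name is "scene" or "side" or "wrist"; returns a dict with "img" (420x560x3 uint8, red, green, blue), "z_map" (420x560 float32, m along the optical axis (not along the pixel's ray), 0 where there is no reading), "intrinsics" (3x3 intrinsics, pixels), "k1" (the pictures are not rectified: a ray, as slopes to the right and down, at radius r is drawn at 1 + k1 r^2 times it, then the intrinsics apply), "R" (3x3) and "t" (3): a world point X has camera coordinates R X + t. Camera axes: x right, y down, z forward; pixel columns grow to the right and rows downward; lengths in m; the calibration is good to about 2 mm. A picture is of the moment at which its call begins.
- manip.finish_job(): hands the job in, once; it reports no verdict.
The state is a dict: "time": time; "joint_positions": joint angles; "joint_vel": joint speeds; "effort": joint torques, N m; "position": TCP position; "eef_rot": TCP orientation; "contact_force": force on the tool from outside, world axes, zero at the start; "ft_torque": the same for the moment, N m; "width": finger opening in m.
Only numpy, scipy, OpenCV 4.12 (cv2) and the standard library are available. Lean on these libraries where they do the work, as an engineer would, in place of code of your own. Each camera call takes 0.05 s, during which the arm holds its last target.

## Task

Open the narrow fuse door in the top of the power box, the grey box with the two round sockets: press the ribbed thumb pad at the door's free end down once with closed fingertips, lightly but far enough to trip its push-push latch, then let it go so that it springs up. Do not pinch, lift or pull the door and do not press it again: get clear of it and watch that it stays open by itself for a couple of seconds. Leave the battery box's wide door shut and everything else on the bench where it stands.

Things in the scene. Friction and masses are not known exactly. Their poses are not given: they have to be found in the camera images.
- fuse_box: the power box, painted steel, fixed to the bench: 150 (x) x 190 (y) x 75 mm high, origin at the centre of its underside. The narrow fuse door lies in its top at y +45 mm; at y -45 mm are two round sockets 54 mm across, 6 mm proud (x -35 and +35 mm). Its -x side faces the robot, roughly; it may stand left or right of the battery box
- fuse_door (a joint): angle in rad of the fuse door, a panel 110 x 64 x 6 mm hinged at its far (+x) end: 0 shut, flush with the box's top; positive up. Pressed past -0.04 (4 mm at the pad) and let go, the latch frees it and a damped spring swings it up to a stop at 0.65 in about 1 s and holds it there. Hard stop at -0.09 (8 mm). The pad takes 5 to 7 N down to that stop. Pushed fully down again, it catches shut
- fuse_spot (a point): centre of the ribbed thumb pad on the fuse door's top face, 90 mm from the hinge and 20 mm from the free end, on the door's centre line: the place to press (within 20 mm of it is good). It moves with the door; z of its frame is the door's outward normal, x points from the pad to the hinge. 75 mm above the bench when shut, about 129 mm when open
- fuse_hinge (a point): middle of the fuse door's hinge axis (along the box's y), 72 mm above the bench
- fuse_latch (a joint): sideways place in m of the small follower pin hidden in the fuse door's latch: 0 while latched, about +0.005 when freed; it goes below -0.004 only when the door, once popped, is pushed back down far enough to catch again
- battery_box: the other box, painted steel, fixed: 150 (x) x 150 (y) x 75 mm high, origin at the centre of its underside, no sockets; a door 124 mm wide and 110 mm long fills most of its top. Not to be opened
- battery_door (a joint): angle in rad of the battery box's wide door, with the same kind of push-push latch: 0 shut. To be left shut
- screw_jar: glass jar 42 mm across, 60 mm high, origin under its centre, stands between the two boxes; leave it
- glue: plastic bottle 56 mm across, 150 mm high, origin under its centre; leave it
- mug: mug 76 mm across, 85 mm high, origin under its centre; leave it
- tape: roll of tape lying flat, 96 mm across, 24 mm high, origin under its centre; leave it
- screwdriver: screwdriver lying flat at the right side; leave it
- offcut: wood offcut 90 x 45 x 20 mm, origin under its centre; leave it
- clamp: steel clamp lying flat, about 230 x 100 mm and 24 mm high; leave it

How it is judged:
On the way, in this order (a step that is already met when the one before it is completed fails the run):
1. the fuse door is pressed down by the fingers, on or close by its thumb pad, far enough to trip the latch (value of joint fuse_door below -0.025 rad and contact force between the fingers and fuse_door above 0.5 N and horizontal distance between the grasp point and fuse_spot below 0.035 m), for 0.02 s.
2. the fuse door has sprung up and stays open, with the robot off it, for 1.5 s (value of joint fuse_door above 0.55 rad and contact force between each of the arm, the fingers and fuse_door below 0.1 N), for 1.5 s.
At the end, for the whole second after the job is handed in: The fuse door stands open on its spring (joint 0.55 to 0.72 rad), untouched; the battery door is shut (within 0.05 rad) and every loose thing is within 20 mm of where it began (value of joint fuse_door between 0.55 and 0.72 rad and value of joint battery_door between -0.02 and 0.05 rad and distance of each of screw_jar, glue, mug, tape, screwdriver, offcut, clamp from where it was at the start of the episode below 0.02 m).
It fails at once if the popped fuse door is pressed back down into its latch (value of joint fuse_latch below -0.004 m).
It fails at once if the fuse door is lifted or bent beyond its stop (value of joint fuse_door above 0.72 rad).
It fails at once if the fuse door is pressed with more than 40 N (contact force between the fingers and fuse_door above 40 N).
It fails at once if the battery door is let open (value of joint battery_door above 0.1 rad).
It fails at once if a bystander is knocked about, lifted or carried (distance of any of screw_jar, glue, mug, tape, screwdriver, offcut, clamp from where it was at the start of the episode above 0.03 m).
It also fails if it takes over 35 s, if anything falls off the work surface, if the arm or the gripper's body presses on something with over 40 N, if the wrist force passes 120 N, or if a joint passes its speed limit or range.

## Working session

There is one attempt and no reset: what is moved stays moved. The work goes in short steps, Python scripts to look and compute and a tool call to move; the robot and the scene stay as the last step left them, time stands still between calls to the robot, and variables do not carry over. Pictures are saved under pics/ and viewed, and the job is handed in when it is done.

Besides the shell and the picture viewer there is one more tool, called after ">>>" as name(argument=value, ...) on one line, values as JSON. play_rows: Moves the arm, as the interface text tells. Its arguments: {"type":"object","properties":{"motion":{"type":"array"},"force":{"type":"number"}},"required":["motion"]}

```bash
mkdir -p pics; cat > h.py <<'E'
import numpy as np, cv2
from bench import manip
def snap(n,f):
    c=manip.camera(n); cv2.imwrite(f'pics/{f}.png',c['img'][:,:,::-1]); np.savez(f'{f}.npz',**{k:np.array(v) for k,v in c.items()}); return c
def cloud(c):
    K=c['intrinsics'];k1=float(c['k1']);h,w=c['z_map'].shape
    u,v=np.meshgrid(np.arange(w),np.arange(h))
    D=np.array([k1,0,0,0,0.])
    p=cv2.undistortPoints(np.stack([u,v],-1).reshape(-1,1,2).astype(float),K,D).reshape(h,w,2)
    z=c['z_map'][...,None]
    P=np.concatenate([p*z,z],-1)
    return (P-c['t'])@c['R']   # R^T (P-t)
E
python3 - <<'E'
from h import *
for n in['scene','side','wrist']:
    c=snap(n,n+'0'); print(n,c['k1'],c['t'],-c['R'].T@c['t'])
s=manip.get_state();print(s, manip.grasp_offset)
E
```

```text
scene -0.15780896764656646 [-0.35133692 -0.35378234  2.01464867] [ 1.3767824  -0.50169767  1.46975457]
side -0.019722371426935486 [-0.59101273  0.17697742  1.6729406 ] [ 0.18351676 -1.40402411  1.08369055]
wrist -0.002367319436438936 [-0.50002906 -0.04285929  0.38106205] [0.50040961 0.0819366  0.37410009]
{'time': 0.15, 'joint_positions': array([ 3.87970650e-05,  2.13248974e-01, -3.48546335e-02,  1.32348737e+00,
       -1.39098363e-05,  1.57078341e+00]), 'joint_vel': array([-0.00018882,  0.0005482 ,  0.00220221, -0.00101653,  0.00146747,
       -0.00060069]), 'effort': array([ 7.54873927e-04, -6.86405826e+01,  4.87247872e+01,  1.30636684e-02,
        8.93374795e-05, -4.25830592e-06]), 'position': array([4.99765274e-01, 1.49994815e-05, 2.30950856e-01]), 'eef_rot': array([-3.12410295,  1.57000156, -3.12405122]), 'contact_force': array([-0.21524893,  0.33116404, -0.12667075]), 'ft_torque': array([-0.02249051,  0.0111119 ,  0.00531015]), 'width': 0.08508607613458931} 0.0187
```

View pics/scene0.png

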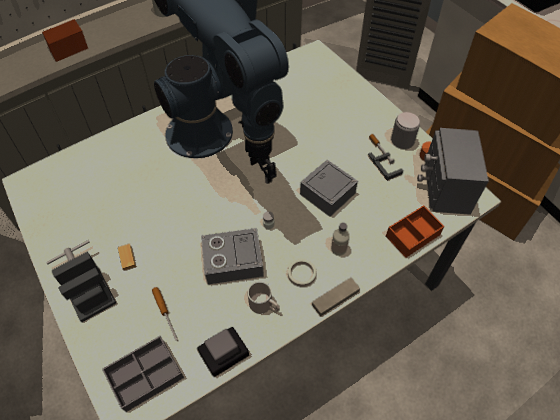

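View pics/side0.png

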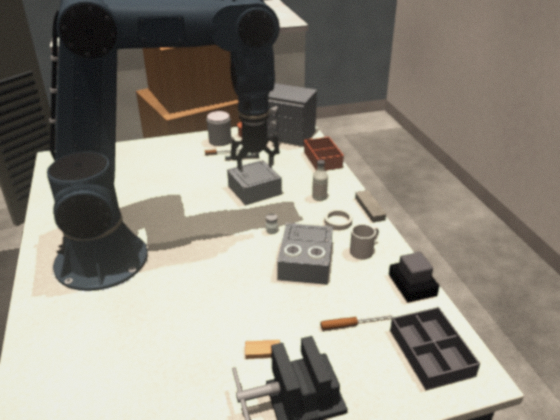

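View pics/wrist0.png

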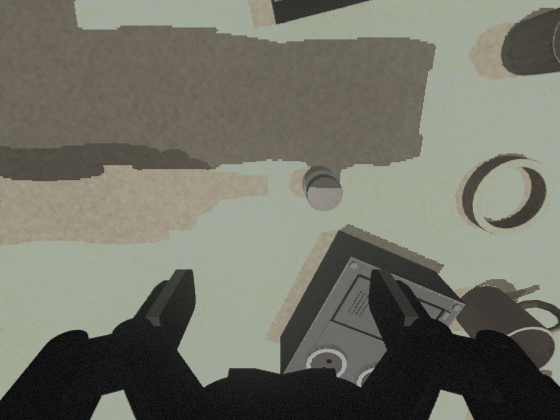

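The scene view shows the fuse box at about (232,255), with its sockets at (217,242) and (218,262) and its door at (247,248). The battery box is at (329,186) and the jar at (268,219). In the wrist view the ribs are near (357,300). Next I measure.

```bash
python3 - <<'E'
from h import *
for n,(r0,r1,c0,c1) in {'scene':(215,295,190,280),'side':(215,290,265,345),'wrist':(215,380,260,480)}.items():
    c=dict(np.load(n+'0.npz')); W=cloud(c)
    z=W[...,2]; m=np.zeros(z.shape,bool); m[r0:r1,c0:c1]=1
    m&=(abs(z-.075)<.008)&(c['z_map']>0)
    if n!='wrist':
        num,lab,st,_=cv2.connectedComponentsWithStats(m.astype(np.uint8)); m=lab==1+np.argmax(st[1:,4])
    p=W[m][:,:2]; r=cv2.minAreaRect((p*1000).astype(np.float32))
    print(n,m.sum(),np.median(z[m]),r,cv2.boxPoints(r).round(0).tolist())
    im=c['img'][r0:r1,c0:c1,::-1]; f=min(800/im.shape[1],600/im.shape[0]); 
    cv2.imwrite(f'pics/{n}_crop.png',cv2.resize(im,None,fx=f,fy=f,interpolation=cv2.INTER_CUBIC)); print(f)
W=cloud(dict(np.load('wrist0.npz')))
for u,v in [(357,300),(327,360),(352,262),(462,305),(325,195),(372,375)]: print(u,v,W[v,u])
W=cloud(dict(np.load('scene0.npz')))
for u,v in [(217,242),(218,262),(268,214),(247,248)]: print(u,v,W[v,u])
E
```

```text
scene 2182 0.0745148038177657 ((605.7565307617188, -189.79586791992188), (191.5350799560547, 155.824462890625), 65.49690246582031) [[495.0, -245.0], [637.0, -309.0], [716.0, -135.0], [575.0, -70.0]]
7.5
side 1646 0.07923053472180319 ((604.6488647460938, -187.41229248046875), (204.3570556640625, 150.3134002685547), 65.86685180664062) [[494.0, -250.0], [631.0, -311.0], [715.0, -125.0], [578.0, -63.0]]
8.0
wrist 8468 0.07550275641679838 ((605.0059204101562, -187.87269592285156), (188.65048217773438, 151.33641052246094), 65.92395782470703) [[497.0, -243.0], [636.0, -305.0], [713.0, -133.0], [574.0, -71.0]]
3.6363636363636362
357 300 [ 0.58590776 -0.12666867  0.07741473]
327 360 [ 0.55495233 -0.20754395  0.08304743]
352 262 [ 0.57702112 -0.07914786  0.07579385]
462 305 [ 0.70908917 -0.13584692  0.07383892]
325 195 [ 0.54632055 -0.00768364  0.06007214]
372 375 [0.52377641 0.01608611 0.31282153]
217 242 [ 0.55480525 -0.21327086  0.07869621]
218 262 [ 0.6270231  -0.24941848  0.08632888]
268 214 [ 0.54131055 -0.00313173  0.05803358]
247 248 [ 0.62582909 -0.13986389  0.07126858]
```

View pics/wrist_crop.png

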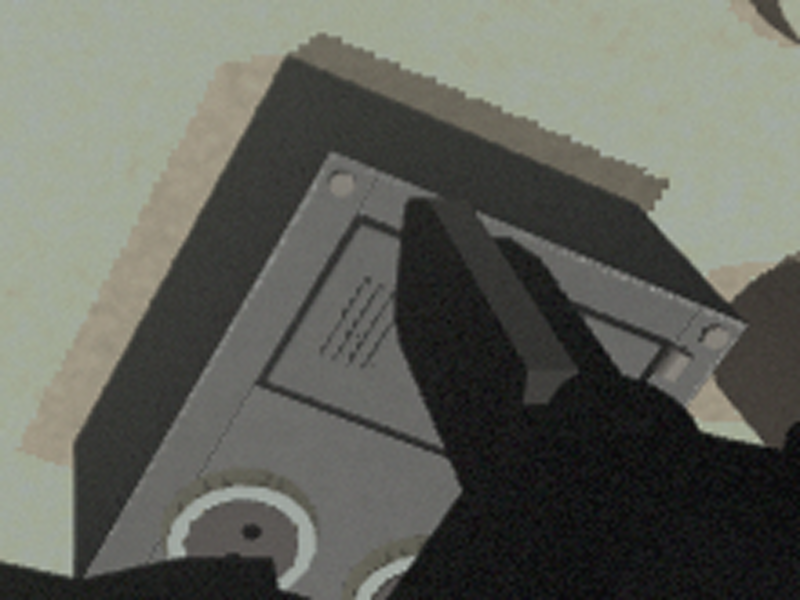

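View pics/scene_crop.png

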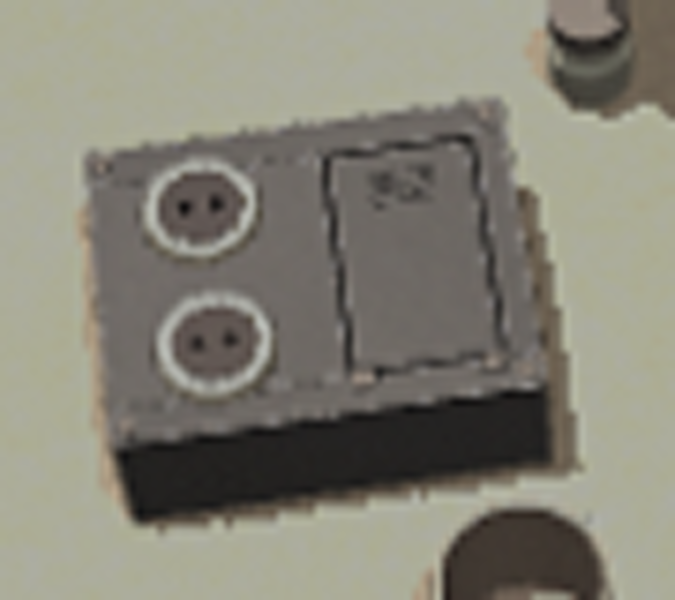

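The three views agree: box centre at about (0.605,-0.188), yaw -24°, top at 75 mm, size 190x151 mm. The jar is clear of it. The pad should be at box (-40,+45) mm, and the ribs seen in the wrist view fit that. I'll cross-check this and work out the shift.

```bash
python3 - <<'E'
from h import *
from scipy.spatial.transform import Rotation as Ro
y=np.radians(65.9-90); c=np.array([.605,-.1885]); X=np.array([np.cos(y),np.sin(y)]);Y=np.array([-X[1],X[0]])
p=c-.037*0+X*(-.040)+Y*.045
W=cloud(dict(np.load('wrist0.npz'))); print('ribs',W[301:306,355:360].reshape(-1,3).mean(0),'model',p)
s=manip.get_state();R=Ro.from_euler('xyz',s['eef_rot']).as_matrix();print(R.round(3))
t=np.array([*p,.11]);print('shift cm tool',100*R.T@(t-s['position']))
E
```

```text
ribs [ 0.5865619  -0.13151127  0.07626587] model [ 0.5868615  -0.13108924]
[[-0.001 -0.     1.   ]
 [-0.     1.     0.   ]
 [-1.    -0.    -0.001]]
shift cm tool [ 12.08834343 -13.11070671   8.7185535 ]
```

>>> play_rows(motion=[[[0,-4,3],[0,0,0],255],[[0,-8.5,6],[0,0,0],255],[[0,-13.1,8.7],[0,0,0],255],[[4,-13.1,8.7],[0,0,0],255],[[8,-13.1,8.7],[0,0,0],255],[[11,-13.1,8.7],[0,0,0],255],[[12,-13.1,8.7],[0,0,0],255],[[12,-13.1,8.7],[0,0,0],255],[[12,-13.1,8.7],[0,0,0],255]], force=30)

```text
time: 1.27
position: [0.5874, -0.1311, 0.1122]
eef_rot: [-0.385, 1.57, -0.385]
contact_force: [0.2, 0.1, 0.5]
width: -0.0001
```

```bash
python3 - <<'E'
from h import *
snap('wrist','wrist1');snap('scene','scene1');c=snap('side','side1')
im=c['img'][180:300,240:400,::-1];cv2.imwrite('pics/side1c.png',cv2.resize(im,None,fx=5,fy=5))
s=manip.get_state();print(s['time'],s['position'],s['contact_force'],s['width'],s['eef_rot'])
E
```

```text
1.425 [ 0.58721638 -0.13111113  0.11187009] [0.07992535 0.18338887 0.42334484] -7.444824386784527e-05 [-0.45251313  1.57004404 -0.45249436]
```

View pics/wrist1.png

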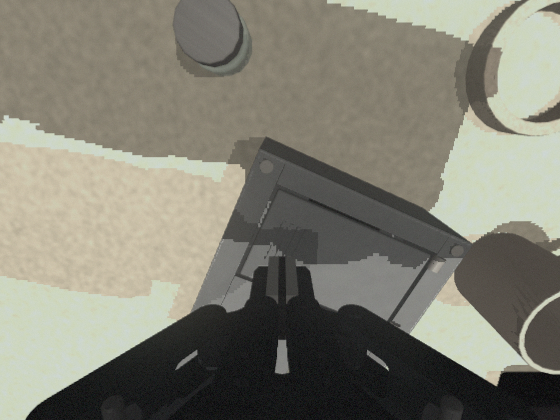

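View pics/side1c.png

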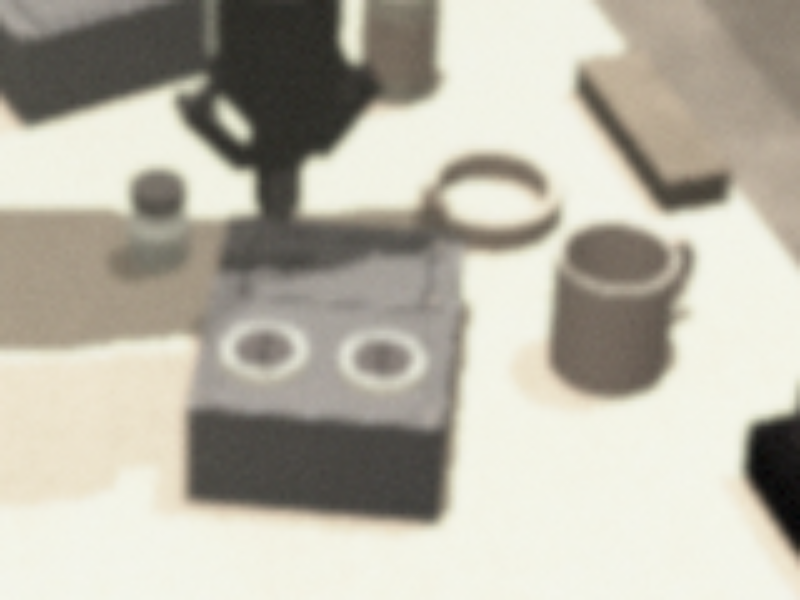

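The wrist view has the shut fingertips at (282,260) with the ribs just behind them at about (285,235), which fits parallax. The side view shows the tips over the door's robot-side end. Now I lower to just above the pad.

>>> play_rows(motion=[[[1.5,0,0],[0,0,0],255],[[2.5,0,0],[0,0,0],255],[[3.1,0,0],[0,0,0],255],[[3.1,0,0],[0,0,0],255],[[3.1,0,0],[0,0,0],255]])

```text
time: 2.05
position: [0.5874, -0.1312, 0.0811]
eef_rot: [-0.412, 1.57, -0.412]
contact_force: [0.4, -0.2, -1.1]
width: -0.0001
```

>>> play_rows(motion=[[[0.2,0,0],[0,0,0],255],[[0.4,0,0],[0,0,0],255],[[0.6,0,0],[0,0,0],255],[[0.75,0,0],[0,0,0],255],[[0.75,0,0],[0,0,0],255]])

```text
time: 2.68
position: [0.5874, -0.1311, 0.0737]
eef_rot: [-0.342, 1.57, -0.342]
contact_force: [-1.8, 0.4, 5.1]
width: -0.0002
```

Contact shows at the expected height, 5 N. I continue the same press to about 6 mm.

>>> play_rows(motion=[[[0.15,0,0],[0,0,0],255],[[0.3,0,0],[0,0,0],255],[[0.42,0,0],[0,0,0],255],[[0.5,0,0],[0,0,0],255],[[0.5,0,0],[0,0,0],255]])

```text
time: 3.3
position: [0.5875, -0.1312, 0.0688]
eef_rot: [-0.346, 1.569, -0.346]
contact_force: [-1.7, 0.8, 5.8]
width: -0.0004
```

Depth is at least 4.9 mm and the force 5.8 N, so it is past the trip point and short of the hard stop. I release and rise clear quickly.

>>> play_rows(motion=[[[-4,0,0],[0,0,0],255],[[-9,0,0],[0,0,0],255],[[-14,0,0],[0,0,0],255],[[-16,0,-4],[0,0,0],255],[[-16,0,-8],[0,0,0],255],[[-16,0,-8],[0,0,0],255],[[-16,0,-8],[0,0,0],255],[[-16,0,-8],[0,0,0],255],[[-16,0,-8],[0,0,0],255],[[-16,0,-8],[0,0,0],255],[[-16,0,-8],[0,0,0],255],[[-16,0,-8],[0,0,0],255]])

```text
time: 4.8
position: [0.5073, -0.1311, 0.2287]
eef_rot: [-0.334, 1.569, -0.334]
contact_force: [-0.4, -0.4, -0.5]
width: -0.0
```

```bash
python3 - <<'E'
from h import *
c=snap('scene','scene2');c2=snap('side','side2');snap('wrist','wrist2')
im=c['img'][180:300,180:340,::-1];cv2.imwrite('pics/scene2c.png',cv2.resize(im,None,fx=5,fy=5))
for n in['scene2','wrist2']:
    c=dict(np.load(n+'.npz'));W=cloud(c);
    y=np.radians(65.9-90); q=W[...,:2]-np.array([.605,-.1885]); a=q@[np.cos(y),np.sin(y)]; b=q@[-np.sin(y),np.cos(y)]
    m=(abs(a+.005)<.04)&(abs(b-.045)<.022)&(W[...,2]<.15)&(W[...,2]>.06)&(c['z_map']>0)
    if m.sum()>20: f=np.polyfit(a[m],W[...,2][m],1); print(n,m.sum(),'angle',-np.arctan(f[0]),W[...,2][m].max())
print(manip.get_state()['time'])
E
```

```text
scene2 343 angle 0.6341564999620042 0.14413227859323105
wrist2 3019 angle 0.35150543912297677 0.142227261014633
4.95
```

View pics/scene2c.png

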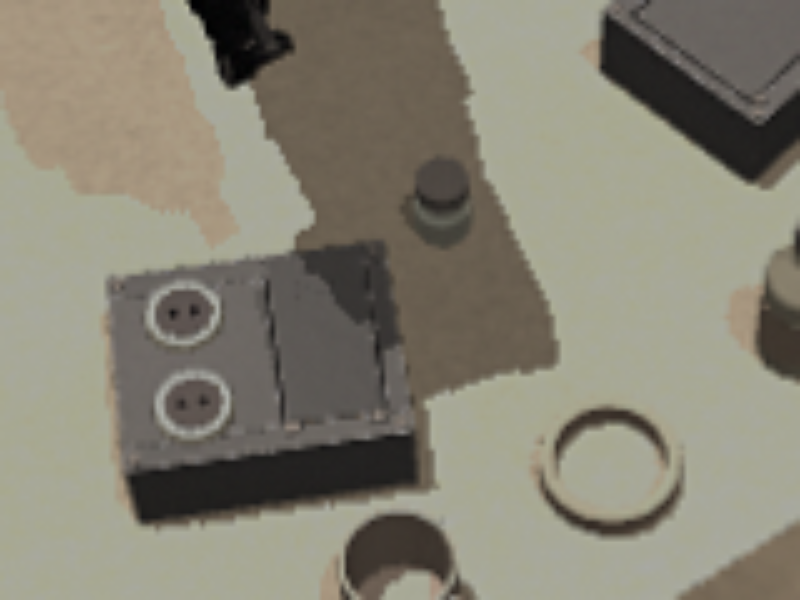

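View pics/wrist2.png

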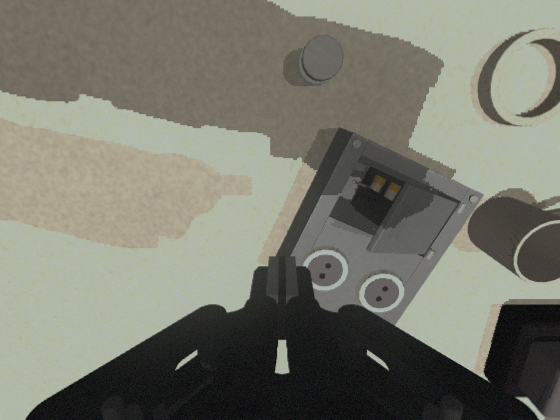

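The door is open: the fuses inside show at (385,188) in the wrist view, and the scene view gives an angle of about 0.63. The wrist fit of 0.35 mixes in the cavity floor. The arm now waits, clear of the door, for the hold time.

>>> play_rows(motion=[[[0,0,0],[0,0,0],255],[[0,0,0],[0,0,0],255],[[0,0,0],[0,0,0],255],[[0,0,0],[0,0,0],255],[[0,0,0],[0,0,0],255],[[0,0,0],[0,0,0],255],[[0,0,0],[0,0,0],255],[[0,0,0],[0,0,0],255],[[0,0,0],[0,0,0],255],[[0,0,0],[0,0,0],255],[[0,0,0],[0,0,0],255],[[0,0,0],[0,0,0],255],[[0,0,0],[0,0,0],255],[[0,0,0],[0,0,0],255],[[0,0,0],[0,0,0],255],[[0,0,0],[0,0,0],255],[[0,0,0],[0,0,0],255],[[0,0,0],[0,0,0],255],[[0,0,0],[0,0,0],255],[[0,0,0],[0,0,0],255]])

```text
time: 7.45
position: [0.5073, -0.1311, 0.2288]
eef_rot: [-0.311, 1.569, -0.311]
contact_force: [0.1, 0.2, -0.4]
width: 0.0002
```

```bash
python3 - <<'E'
from h import *
c=snap('scene','scene3');W=cloud(c)
y=np.radians(65.9-90); q=W[...,:2]-np.array([.605,-.1885]); a=q@[np.cos(y),np.sin(y)]; b=q@[-np.sin(y),np.cos(y)]
m=(abs(a+.005)<.04)&(abs(b-.045)<.022)&(W[...,2]<.15)&(W[...,2]>.06)
f=np.polyfit(a[m],W[...,2][m],1); print('angle',-np.arctan(f[0]),W[...,2][m].max())
c0=np.load('scene0.npz'); d=cv2.absdiff(c0['img'],c['img']).max(2); print('battery box height change', np.median((W[...,2]-cloud(dict(c0))[...,2])[170:195,315:340]))
# things: jar,tape,mug,glue,screwdriver,offcut regions
for n,(u,v) in dict(jar=(268,219),tape=(302,273),mug=(262,298),glue=(341,238),driver=(163,310),offcut_wood=(336,296),orange=(127,257),clamp=(385,165)).items():
    print(n,np.median(d[v-12:v+12,u-12:u+12]),(d[v-12:v+12,u-12:u+12]>60).sum())
print(manip.get_state()['time'])
E
```

```text
angle 0.621471174823379 0.1447059466444342
battery box height change 2.761706939560793e-05
jar 60.0 287
tape 4.0 0
mug 3.0 0
glue 4.0 0
driver 4.0 0
offcut_wood 3.0 0
orange 4.0 0
clamp 4.0 0
7.5
```

View pics/scene3.png

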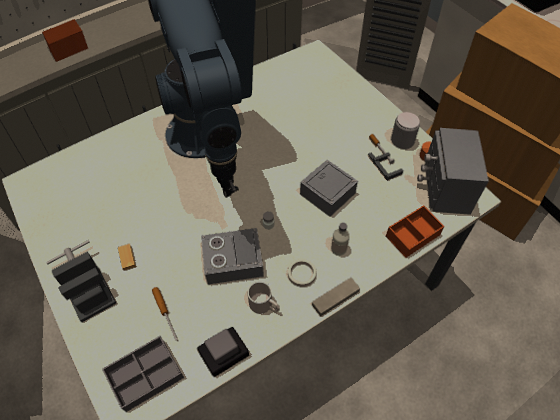

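The door is still up, and the battery door's height has not changed. The jar is still at (268,219); its pixel change comes from the arm's shadow. I'm handing in.

```bash
python3 -c "
from bench import manip
print(manip.finish_job())"
```

```text
the job is handed in; nothing more can be done
None
```

The fuse door is open and staying up on its own. I handed the job in at about 7.5 s. I pressed the thumb pad once with shut fingertips, to about 6 mm and 5.8 N, then rose straight up and moved clear.

**Door angle:** the scene camera read about 0.63 rad just after release and 0.62 rad 2.5 s later, with no force on the tool.

**Everything else:** the battery door's height is unchanged, and the tape, mug, glue, screwdriver, offcut and clamp show no change in the image.

**Checks that disagreed:**
- **Wrist camera:** its angle fit gave 0.35 rad. It took in points from the opening under the door, so I relied on the scene camera.
- **Jar:** the pixels around it changed a lot. The arm's shadow now falls there, and by eye the jar is still at the same image position; I did not re-measure it.

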